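# Stow the leaning glass in the divided crate and put the stirring rod in its bottle

### The arm

A 6-joint arm with a two-finger parallel gripper is mounted at the origin on the work surface. World frame = base frame: x ahead of the robot, y to its left, z up, the work surface at z = 0. Lengths are in m, angles in rad, forces in N, time in s.
With the tool pointing down it reaches from about 0.3 to 0.875 m from the base axis. Payload 6.4 kg.
Tool frame: the origin (TCP) lies on the centre line of the jaws, within the pads' length; the fingertips stand r.finger_overhang ahead of it and the grasp point (between the pads) lies 11 mm behind it (r.finger_overhang is the distance from the TCP to the fingertips, in m); z points along the fingers, y is the line along which they close (so a half turn about z gives the same grasp; the last joint's range is limited). The gripper opens to 85 mm and grips with 20 to 120 N. Pads are 22 mm wide; open, the fingers measure 114 mm over their backs; the gripper's body (76 mm by 85 mm) begins 54 mm behind the grasp point. The pads swing forward as they close: fully open they stand 13 mm farther back than shut.
Start: joints at [-1.5, 0.181, 1.607, -0, 1.354, -0.206], TCP at [0.157, -0.553, 0.2] pointing down, gripper open.
Joint ranges: [-2.99, 2.99], [-0.89, 2.07], [0.3, 2.58], [-1.14, 4.28], [0, 2.63], [-3.12, 3.12]. Speed limits (rad/s): [2.57, 2.57, 3.01, 3.14, 3.14, 3.14].

### API

Orientations are given as [roll, pitch, yaw] about the fixed x, y, z axes, in that order (R = Rz(yaw) Ry(pitch) Rx(roll)).
In Python, from bench import r gives the robot as it stands. Calls block until the motion is done:
- r.move_ptp(position, orientation): joint-space move of the TCP to a pose.
- r.servo_line(position, attitude=None, max_speed=0.15): straight line of the TCP; attitude=None keeps the orientation; max_speed is the mean speed in m/s.
- r.move_joints(angles): joint-space move.
- r.grip(opening): finger opening in m; the grip force is fixed at half the most; returns when the fingers have stopped.
- r.pause(seconds).
- r.inverse_kinematics(position, orientation): joint angles nearest the present ones, or None.
- r.state(): the state.
- r.capture(name): name is "scene" or "top"; returns a dict with "img" (480x640x3 uint8, red, green, blue), "fx", "fy", "cx", "cy" (pixels), "rvec" (rotation vector, rad) and "tvec" (3), from world to camera coordinates, as OpenCV has them. Camera axes: x right, y down, z forward; pixel columns grow to the right and rows downward; lengths in m; the calibration is good to about 2 mm. A picture is of the moment at which its call begins. There is no depth.
A pose or a line that the arm cannot do raises r.PlanningError and nothing moves.
- r.finish_job(): hands the job in; it is judged then, once.
The state is a dict: "t": time; "joints": joint angles; "joint_velocities": joint speeds; "effort": joint torques, N m; "tcp_pos": TCP position; "orientation": TCP orientation; "force": force on the tool from outside, world axes, zero at the start; "wrist_torque": the same for the moment, N m; "finger_gap": finger opening in m; "grip_force": force on a finger pad.
Only numpy, scipy, OpenCV 4.12 (cv2) and the standard library are available. Lean on these libraries where they do the work, as an engineer would, in place of code of your own. Each camera call takes 0.05 s, during which the arm holds its last target. There are 200 camera calls.

### The job

Take the lidded amber jar and the open amber bottle out of the sloping rack and stand them upright, each in a free (cork-floored) cell of the divided crate, set down gently, not dropped, near the middle of the cell. The stirring rod from the rack must end up in that bottle, pushed through the narrow neck right down to the bottom. Leave the tins in the crate and the steel bench block where they are.

Things in the scene. Friction and masses are not known exactly. Their poses are not given: they have to be found in the camera images.
- rack: fixed wooden rack, 284 mm wide (y), 120 mm deep. Origin: on the bench under its middle; x points to its back. Two glass wells at y = +2 and -90 mm, a rod socket at y = +88 mm; all lean so that things draw out along (-0.565, 0, 0.825) of its frame. Along that axis, from the floor (36 mm up at x = 0), its front board is 68 mm high, partitions 28, socket 60, post under the rod 112.
- jar: closed straight amber glass jar with a flat aluminium lid as wide as the jar, 54 mm across, 110 mm tall, about 0.22 kg. In one of the rack's two wells. Starts leaning 0.6 rad (34 degrees) from vertical, top towards the robot. Origin: centre of its underside; z along its axis to the lid.
- bottle: hollow amber glass bottle, open at the top, 120 mm tall, about 0.18 kg: straight body 54 mm across up to 92 mm, shoulder up to 106 mm, then a neck 25 mm across with a bore of 16.6 mm. Inside floor 5 mm above its underside. In the well beside the jar. Starts leaning 0.6 rad (34 degrees) from vertical, top towards the robot. Origin: centre of its underside; z along its axis to the mouth.
- bottle_mouth (a point): centre of the bottle's mouth, 120 mm along the bottle's axis from its underside.
- rod: stirring rod 170 mm long, 45 g: steel shaft 8 mm across for the lower 124 mm, then a round wooden grip 14 mm across up to the top. In the rack's narrow socket. Starts leaning 0.6 rad (34 degrees) from vertical, top towards the robot. Origin: the lower tip of the shaft; z along the rod to the wooden grip.
- crate: fixed plywood crate without a lid, 143 mm (x) by 212 mm (y), walls and partitions 48 mm high and 5 mm thick, floor 5 mm thick: 2 by 3 square cells 64 mm wide inside, centres at x = -34.5 or +34.5 mm and y = -69, 0 or +69 mm. Origin: centre of its underside.
- pad0: cork disc, 52 mm across, under 1 mm thick, at the centre of the floor of a free cell of the crate (three of the six cells are free, different ones each time; the others hold tins). Origin: its centre, on the cell floor, 5 mm above the bench.
- pad1: cork disc, 52 mm across, under 1 mm thick, at the centre of the floor of a free cell of the crate (three of the six cells are free, different ones each time; the others hold tins). Origin: its centre, on the cell floor, 5 mm above the bench.
- pad2: cork disc, 52 mm across, under 1 mm thick, at the centre of the floor of a free cell of the crate (three of the six cells are free, different ones each time; the others hold tins). Origin: its centre, on the cell floor, 5 mm above the bench.
- tin0: flat round aluminium tin with a lid, 56 mm across, 36 mm tall, standing in one of the crate's cells; to be left there. Origin: centre of its underside. z up along its axis.
- tin1: flat round aluminium tin with a lid, 56 mm across, 36 mm tall, standing in one of the crate's cells; to be left there. Origin: centre of its underside. z up along its axis.
- tin2: flat round aluminium tin with a lid, 56 mm across, 36 mm tall, standing in one of the crate's cells; to be left there. Origin: centre of its underside. z up along its axis.
- bench_block: loose steel bench block, 65 x 65 x 20 mm, lying on the bench between the robot and the work; to be left there. Origin: centre of its underside.
Things that resemble listed ones, but are neither listed nor needed, are in the scene too. Leave any green or red look-alike of the bottle alone.

How it is judged:
By the outcome, as a careful person would: the job done as asked, in the order asked, and still so for the second after the job is handed in, with the robot touching nothing.
It also fails if it takes over 72 s, if anything falls off the work surface, if the arm or the gripper's body presses on something with over 40 N, if the wrist force passes 120 N, or if a joint passes its speed limit or range.

## Working session

There is one attempt and no reset: what is moved stays moved. The work goes in short steps, each a Python script; the robot and the scene stay as the last script left them, time stands still between calls to the robot, and variables do not carry over. Pictures are saved under pics/ and viewed, at most 10 in all, crops included, and the job is handed in when it is done.

```bash
ls; mkdir -p pics
python3 - <<'E'
from bench import r
import cv2,pickle
for n in("scene","top"):
    c=r.capture(n); pickle.dump(c,open(n+".pkl","wb")); cv2.imwrite(f"pics/{n}0.png",c["img"][:,:,::-1])
    R=cv2.Rodrigues(c["rvec"])[0]; print(n,c["fx"],c["cx"],c["cy"],"cam",-R.T@c["tvec"],"fwd",R[2])
print(r.state(),r.finger_overhang)
E
```

```text
pics
scene 566.8160399825329 314.12676124988633 243.41963638707023 cam [ 1.12284855 -0.07815828  0.90838562] fwd [-0.63791519  0.10850576 -0.76242423]
top 605.6834690244418 320.8554913798045 231.52796002498636 cam [0.38824184 0.020759   1.21908458] fwd [ 0.06429925  0.00260953 -0.99792725]
{'t': 0.1, 'joints': array([-1.50031547e+00,  1.81497826e-01,  1.60790048e+00, -6.16387995e-06,
        1.35379056e+00, -2.06260158e-01]), 'joint_velocities': array([-0.00116238, -0.00169774, -0.00180892,  0.00103191, -0.00164938,
        0.00053964]), 'effort': array([ 9.46581313e-04, -4.45878983e+01, -3.52237451e+01, -9.14387192e-05,
        4.15385075e-03, -2.09667569e-06]), 'tcp_pos': array([ 0.15710063, -0.55256041,  0.19966044]), 'orientation': array([-3.14002904e+00, -3.21017133e-04,  2.76742094e-01]), 'force': array([ 0.35668308, -0.54953767, -0.77646727]), 'wrist_torque': array([-0.02848931, -0.01632802,  0.0294759 ]), 'grip_force': 0.0, 'finger_gap': 0.08498477359892294} 0.008
```

View pics/scene0.png

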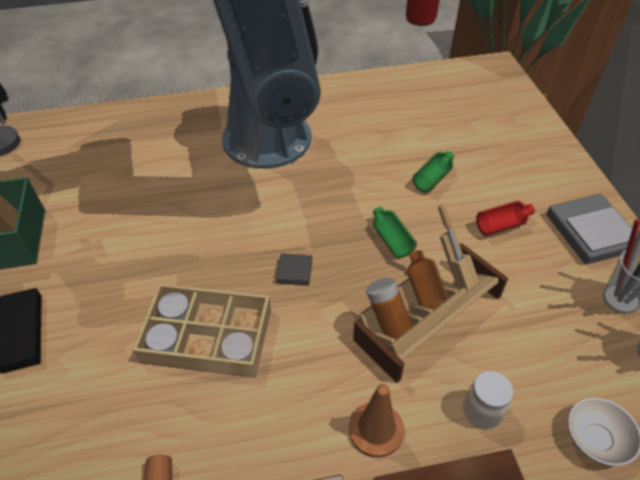

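View pics/top0.png

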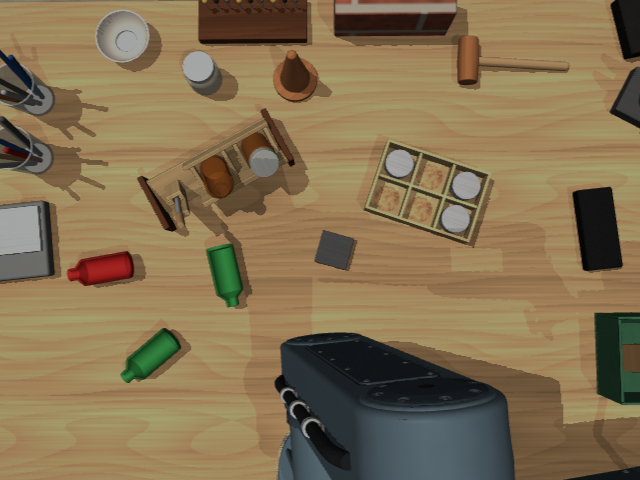

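The scene view shows the crate at about (203,330). The rack holds the jar (lid 383,291), the bottle (mouth 418,256) and the rod (445,210). In the top view the crate is at (428,190), with cork cells at (433,175), (388,197) and (420,210). The rack is at (215,170) and the block at (335,250). The green and red bottles, the white-lidded clear jar and the cone are look-alikes. I'll confirm with enlarged crops.

Run:
```python
import cv2
a=cv2.imread("pics/top0.png")[100:240,130:310]; b=cv2.imread("pics/scene0.png")[195:390,340:515]
cv2.imwrite("pics/topc.png",cv2.resize(a,None,fx=4.2,fy=4.2,interpolation=cv2.INTER_CUBIC))
cv2.imwrite("pics/scenec.png",cv2.resize(b,None,fx=3,fy=3,interpolation=cv2.INTER_CUBIC))
```

```text
(no output)
```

View pics/topc.png

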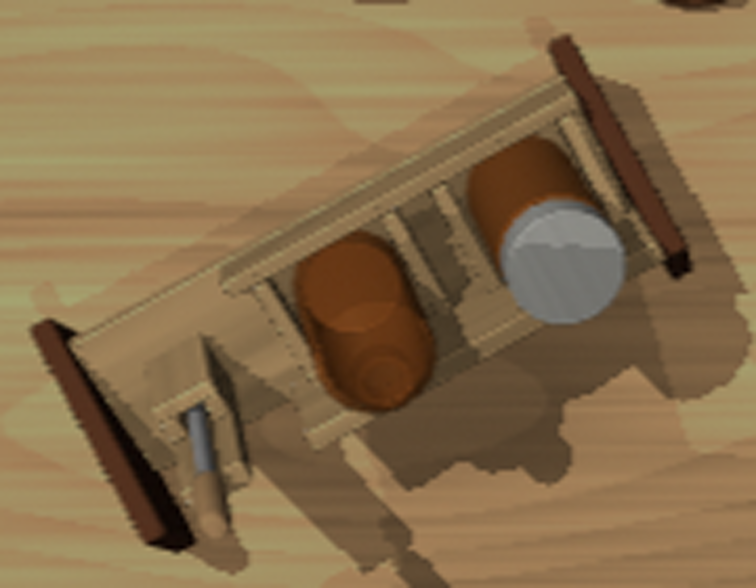

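View pics/scenec.png

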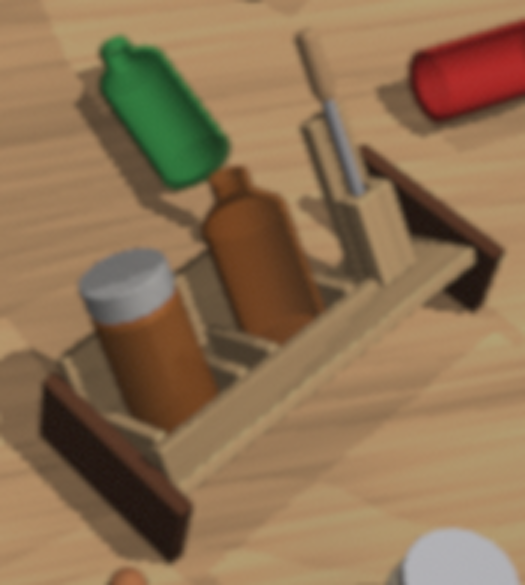

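The crops confirm three things. The jar is amber with a grey lid at top-view (264,160). The amber open bottle has its mouth at (220,189). The rod top is at (181,224). The green and red bottles lie on the bench and are not the ones wanted. Next I'll measure them, and look at the crate enlarged.

```bash
cat > h.py <<'E'
import numpy as np,cv2,pickle
def ray(c,p):
    R=cv2.Rodrigues(c["rvec"])[0]; K=np.array([[c["fx"],0,c["cx"]],[0,c["fy"],c["cy"]],[0,0,1]])
    d=R.T@np.linalg.solve(K,[p[0],p[1],1]); return -R.T@np.ravel(c["tvec"]),d/np.linalg.norm(d)
def plane(c,p,z):
    o,d=ray(c,p); return o+d*(z-o[2])/d[2]
def tri(c1,p1,c2,p2):
    o1,d1=ray(c1,p1);o2,d2=ray(c2,p2)
    s=np.linalg.lstsq(np.c_[d1,-d2],o2-o1,rcond=None)[0]
    a,b=o1+s[0]*d1,o2+s[1]*d2; return (a+b)/2,np.linalg.norm(a-b)
def proj(c,P):
    K=np.array([[c["fx"],0,c["cx"]],[0,c["fy"],c["cy"]],[0,0,1]])
    return cv2.projectPoints(np.array(P,float).reshape(-1,3),c["rvec"],np.ravel(c["tvec"]),K,None)[0][:,0]
E
python3 - <<'E'
from h import *
T=pickle.load(open("top.pkl","rb"));S=pickle.load(open("scene.pkl","rb"))
tc=lambda x,y:(130+x/4.2-.4,100+y/4.2-.4); sc=lambda x,y:(340+x/3-.33,195+y/3-.33)
for n,a,b in [("lid",tc(563,264),sc(126,272)),("mouth",tc(380,376),sc(232,172)),("rodtop",tc(214,524),sc(302,33)),("rod grip/shaft",tc(205,470),sc(328,104)),
  ("boardL",tc(45,325),sc(495,252)),("boardR",tc(562,42),sc(183,515)),("endboardR front",tc(682,262),sc(50,380))]:
    P,e=tri(T,a,S,b); print(n,np.round(P,4),"gap",round(e,4))
# crate: tin and cork blobs
for n,c,(x0,x1,y0,y1) in[("top",T,(355,500,130,255)),("scene",S,(130,280,280,380))]:
    im=c["img"][y0:y1,x0:x1]; hsv=cv2.cvtColor(im,cv2.COLOR_RGB2HSV)
    for nm,m,z in[("tin",(hsv[...,1]<40)&(hsv[...,2]>90),.041),("cork",(hsv[...,0]<16)&(hsv[...,1]>70)&(hsv[...,2]>110),.0055)]:
        m=cv2.morphologyEx(m.astype(np.uint8),cv2.MORPH_OPEN,np.ones((2,2)))
        k,l,st,ce=cv2.connectedComponentsWithStats(m)
        for i in range(1,k):
            if st[i,4]>120: p=ce[i]+[x0,y0]; print(n,nm,st[i,4],np.round(p,1),np.round(plane(c,p,z),4))
im=cv2.imread("pics/top0.png")[130:255,355:500]
cv2.imwrite("pics/crate.png",cv2.resize(im,None,fx=4.6,fy=4.6,interpolation=cv2.INTER_CUBIC))
E
```

```text
lid [0.5851 0.127  0.1286] gap 0.0005
mouth [0.5353 0.204  0.1392] gap 0.0002
rodtop [0.4692 0.2647 0.176 ] gap 0.0023
rod grip/shaft [0.4954 0.2779 0.1381] gap 0.0019
boardL [0.5704 0.3708 0.0623] gap 0.0004
boardR [0.702  0.1338 0.0562] gap 0.0009
endboardR front [0.5996 0.0808 0.0528] gap 0.0036
top tin 617 [400.1 163.8] [ 0.5963 -0.1326  0.041 ]
top tin 615 [467.1 186.1] [ 0.5514 -0.2629  0.041 ]
top tin 618 [456.3 219.3] [ 0.4863 -0.2405  0.041 ]
scene tin 670 [174.2 306.4] [ 0.4941 -0.2361  0.041 ]
scene tin 737 [162.4 338.1] [ 0.5579 -0.2587  0.041 ]
scene tin 719 [238. 347.] [ 0.6025 -0.1294  0.041 ]
scene cork 1158 [239.2 286.9] [ 0.4476 -0.1153  0.0055]
scene cork 479 [139.2 309.6] [ 0.4622 -0.3089  0.0055]
scene cork 231 [210.  315.9] [ 0.5038 -0.1766  0.0055]
scene cork 344 [272.5 329.9] [ 0.558  -0.0649  0.0055]
scene cork 263 [247.  320.2] [ 0.5275 -0.109   0.0055]
scene cork 170 [196.9 348.6] [ 0.5696 -0.205   0.0055]
scene cork 285 [267.8 365.2] [ 0.6283 -0.0833  0.0055]
scene cork 484 [180.7 373. ] [ 0.613  -0.2358  0.0055]
```

View pics/crate.png

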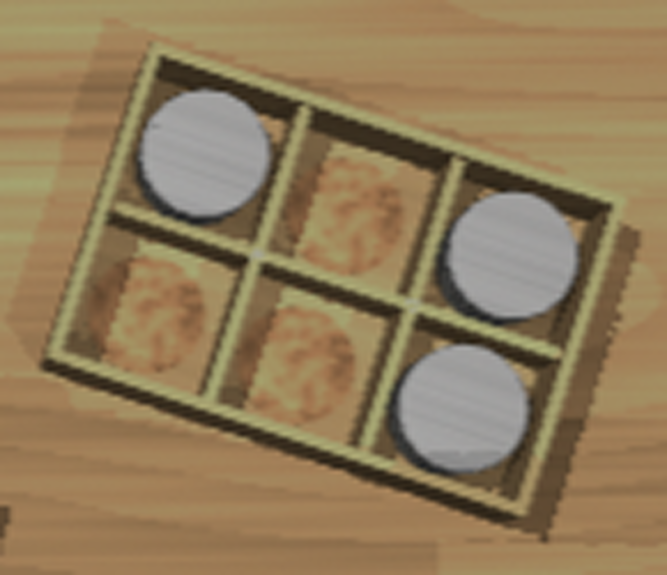

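The crate crop shows free cork cells at crop (345,215), (155,315) and (305,365), and the other three hold tins. The rack measurements agree with each other: yaw is about 29.3°, and three features give the same origin to about 0.5 mm. Next is the crate fit and an IK check.

```bash
cat >> h.py <<'E'
from scipy.spatial.transform import Rotation as Rot
yaw=np.radians(29.3); xr=np.array([np.cos(yaw),np.sin(yaw),0]); yr=np.array([-np.sin(yaw),np.cos(yaw),0])
a=-.565*xr+np.array([0,0,.825]); a/=np.linalg.norm(a)
O=np.array([.5956,.2355,.037])
def base(y): return O+y*yr
def rpy(z,y):
    return Rot.from_matrix(np.c_[np.cross(y,z),y,z]).as_euler("xyz")
def tilt(s): return rpy(-a,s*yr)
def down(th): return rpy(np.array([0,0,-1.]),np.array([np.cos(th),np.sin(th),0]))
E
python3 - <<'E'
from h import *
from bench import r
T=pickle.load(open("top.pkl","rb"));S=pickle.load(open("scene.pkl","rb"))
cc=lambda x,y:(355+x/4.6-.4,130+y/4.6-.4)
q=[plane(T,cc(*p),.048)[:2] for p in[(155,43),(627,205),(526,517),(44,360)]]  # (+x,+y),(+x,-y),(-x,-y),(-x,+y)
m=np.array([[71.5,106],[71.5,-106],[-71.5,-106],[-71.5,106]])/1e3
M,_=cv2.estimateAffinePartial2D(m,np.array(q)); print("scale",np.hypot(M[0,0],M[1,0]),"yaw",np.degrees(np.arctan2(M[1,0],M[0,0])),"O",M[:,2])
print("res",np.round(m@M[:,:2].T+M[:,2]-q,4).tolist())
for p,mm in[((256,254),(0,34.5)),((411,303),(0,-34.5))]: print("cross",plane(T,cc(*p),.048)[:2],M[:,:2]@np.array(mm)/1e3+M[:,2])
for z in[(34.5,69),(34.5,-69),(-34.5,-69)]: print("tin exp",M[:,:2]@np.array(z)/1e3+M[:,2])
print("scene rim check",proj(S,[[*(M[:,:2]@k+M[:,2]),.048] for k in m]).round(1).tolist())
th=np.arctan2(M[1,0],M[0,0]); A=M[:,:2]@[.0345,0]+M[:,2];B=M[:,:2]@[-.0345,.069]+M[:,2]
for s in(1,-1):
  for n,y,h in[("jar",-.09,.082),("bot",.002,.076),("rod",.088,.148)]:
    for d in(0,.15):
      j=r.inverse_kinematics(base(y)+(h-.011+d)*a,tilt(s)); print(s,n,d,None if j is None else np.round(j,2))
for k in range(4):
  for n,P in[("A",A),("B",B)]:
    for z in (.08,.2,.3):
      j=r.inverse_kinematics([*P,z],down(th+k*np.pi/2)); print(k,n,z,None if j is None else np.round(j,2))
E
```

```text
scale 0.9968808961459127 yaw -19.198544782701063 O [ 0.54208429 -0.18510904]
res [[-0.0001, 0.0005], [0.0012, -0.0002], [-0.0015, 0.001], [0.0003, -0.0013]]
cross [ 0.55361661 -0.15076885] [ 0.55339398 -0.1526294 ]
cross [ 0.53230692 -0.21589904] [ 0.53077461 -0.21758869]
tin exp [ 0.59718331 -0.13145943]
tin exp [ 0.55194457 -0.26137803]
tin exp [ 0.48698527 -0.23875866]
scene rim check [[252.1, 364.0], [132.7, 349.2], [159.0, 283.2], [268.7, 295.3]]
1 jar 0 [-0.18  0.1   2.08  0.7   0.59 -2.78]
1 jar 0.15 [-0.34 -0.31  2.16  0.55  0.95 -2.67]
1 bot 0 [ 0.01  0.06  2.14  0.62  0.48 -2.56]
1 bot 0.15 [-0.12 -0.4   2.23  0.45  0.86 -2.42]
1 rod 0 [ 0.18 -0.19  2.22  0.35  0.56 -2.14]
1 rod 0.15 [ 0.08 -0.64  2.25  0.29  1.   -2.1 ]
-1 jar 0 [-0.18  0.1   2.08  0.7   0.59  0.36]
-1 jar 0.15 [-0.34 -0.31  2.16  0.55  0.95  0.47]
-1 bot 0 [0.01 0.06 2.14 0.62 0.48 0.58]
-1 bot 0.15 [-0.12 -0.4   2.23  0.45  0.86  0.72]
-1 rod 0 [ 0.18 -0.19  2.22  0.35  0.56  1.  ]
-1 rod 0.15 [ 0.08 -0.64  2.25  0.29  1.    1.05]
0 A 0.08 [-0.52  0.38  1.62  0.    1.14 -0.19]
0 A 0.2 [-0.52  0.25  1.52 
[... 337 characters left out ...]
1.76]
1 B 0.08 [-0.42  0.25  1.79  0.    1.1  -1.66]
1 B 0.2 [-0.42  0.11  1.69  0.    1.34 -1.66]
1 B 0.3 [-0.42  0.04  1.56  0.    1.54 -1.66]
2 A 0.08 [-0.52  0.38  1.62  0.    1.14  2.95]
2 A 0.2 [-0.52  0.25  1.52  0.    1.37  2.95]
2 A 0.3 [-0.52  0.19  1.4   0.    1.55  2.95]
2 B 0.08 [-0.42  0.25  1.79 -0.    1.1   3.06]
2 B 0.2 [-0.42  0.11  1.69  0.    1.34  3.06]
2 B 0.3 [-0.42  0.04  1.56  0.    1.54  3.06]
3 A 0.08 [-0.52  0.38  1.62 -0.    1.14  1.38]
3 A 0.2 [-0.52  0.25  1.52 -0.    1.37  1.38]
3 A 0.3 [-0.52  0.19  1.4  -0.    1.55  1.38]
3 B 0.08 [-0.42  0.25  1.79 -0.    1.1   1.49]
3 B 0.2 [-0.42  0.11  1.69 -0.    1.34  1.49]
3 B 0.3 [-0.42  0.04  1.56 -0.    1.54  1.49]
```

```bash
cat >> h.py <<'E'
Mc=np.array([np.cos(np.radians(-19.2)),np.sin(np.radians(-19.2))]); OC=np.array([.5421,-.1848])
th=np.radians(-19.2)
def cell(x,y): return OC+x*Mc+y*np.array([-Mc[1],Mc[0]])
def say(r,m):
    s=r.state(); print(m,"t",round(s["t"],2),"tcp",np.round(s["tcp_pos"],4),"F",np.round(s["force"],1),"gap",round(s["finger_gap"],4),"gf",round(s["grip_force"],1))
def pick(r,y,h,op,up=.15,close=0.0):
    r.move_ptp(base(y)+(h-.011+.10)*a,tilt(-1)); r.grip(op)
    r.servo_line(base(y)+(h-.011)*a,max_speed=.12); say(r,"at")
    r.grip(close); say(r,"gripped")
    r.servo_line(base(y)+(h-.011+up)*a,max_speed=.12); say(r,"lifted")
def lower(r,xy,z0,zmin,thr=3.0):
    r.servo_line([*xy,z0],max_speed=.12); r.pause(.2); f0=r.state()["force"][2]; z=z0
    while z>zmin:
        z-=.001; r.servo_line([*xy,z],max_speed=.02)
        if abs(r.state()["force"][2]-f0)>thr: break
    say(r,f"down z={z:.4f} f0={f0:.1f}")
E
python3 - <<'E'
from h import *
from bench import r
pick(r,-.09,.082,.074)
A=cell(.0345,0)
r.move_ptp([*A,.082-.011+.09],down(th)); say(r,"over A")
for n in("scene","top"):
    c=r.capture(n); pickle.dump(c,open(n+"1.pkl","wb")); cv2.imwrite(f"pics/{n}1.png",c["img"][:,:,::-1])
P=[[*A,.2],[*A,.09],[*A,.12]]
for n in("scene","top"): print(n,proj(pickle.load(open(n+"1.pkl","rb")),P).round(0).tolist())
s=cv2.resize(cv2.imread("pics/scene1.png")[170:390,120:320],None,fx=2,fy=2); t=cv2.resize(cv2.imread("pics/top1.png")[90:310,320:520],None,fx=2,fy=2)
cv2.imwrite("pics/m1.png",np.hstack([s,t]))
E
```

```text
at t 4.01 tcp [0.6048 0.1373 0.096 ] F [-0.9 -0.5  0. ] gap 0.0743 gf 0.0
gripped t 4.38 tcp [0.6051 0.1372 0.0974] F [-10.4  -3.6  11.8] gap 0.0492 gf 59.0
lifted t 5.78 tcp [0.5304 0.0961 0.2185] F [ 0.5  0.1 -1.6] gap 0.0484 gf 62.5
over A t 6.9 tcp [ 0.5746 -0.1949  0.1607] F [ 0.5 -0.4 -2.7] gap 0.0489 gf 62.3
scene [[181.0, 287.0], [194.0, 325.0], [190.0, 315.0]]
top [[450.0, 160.0], [437.0, 170.0], [441.0, 168.0]]
```

View pics/m1.png

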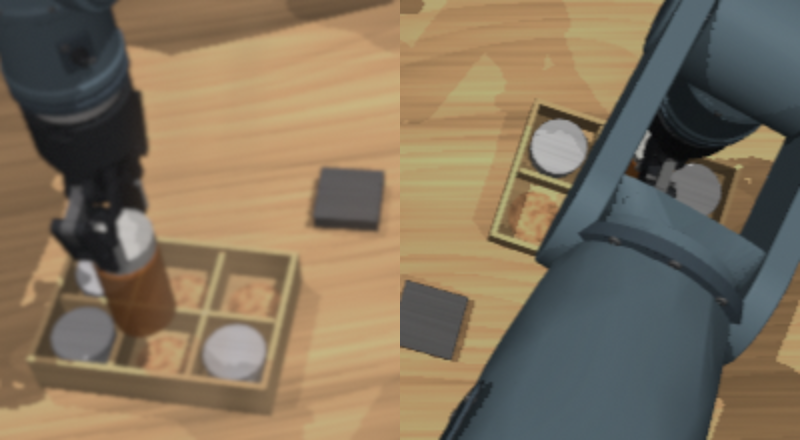

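Gap 48.9 mm on a 54 mm jar suggests an off-centre hold. The picture shows the jar hanging over cell A, with its lid at mosaic (133,235) and the fingers to its left at (85,250). I'll enlarge it with the expected points marked.

Run:
```python
from h import *
S=pickle.load(open("scene1.pkl","rb")); A=cell(.0345,0)
im=S["img"][240:350,140:235,::-1]; f=6
im=cv2.resize(np.ascontiguousarray(im),None,fx=f,fy=f,interpolation=cv2.INTER_CUBIC)
im=cv2.convertScaleAbs(im,alpha=1.5,beta=20)
G=.1717 # grasp point height
P=[[*A,G+.028],[*A,G-.082],[*(A+.027*Mc),G],[*(A-.027*Mc),G]]
for p,col in zip(proj(S,P),[(0,255,0),(0,255,0),(255,0,255),(255,255,0)]):
    cv2.circle(im,tuple(int(v) for v in (p-[140,240]+.5)*f),5,col,-1)
for z in(G+.028,G-.082):
    t=np.linspace(0,6.28,40); c=proj(S,np.c_[A[0]+.027*np.cos(t),A[1]+.027*np.sin(t),0*t+z])
    cv2.polylines(im,[((c-[140,240]+.5)*f).astype(int)],True,(0,255,0),1)
cv2.imwrite("pics/m2.png",im[:600])
```

```text
(no output)
```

View pics/m2.png

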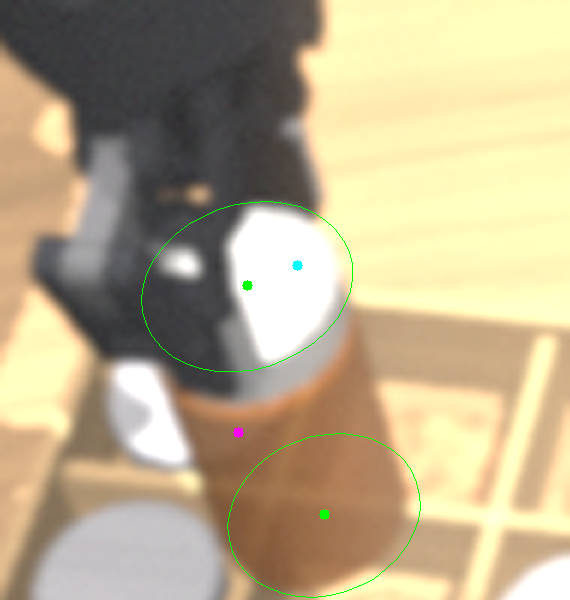

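The jar hangs upright. Its base is about 2 px left of the expected ring (left edge at crop 215 against 228, right edge at 408 against 420). I'll lower it to just above the rim and compare the jar with the cell walls in the same view.

Run:
```python
from h import *
from bench import r
A=cell(.0345,0); r.servo_line([*A,.071+.054],max_speed=.12)
S=r.capture("scene"); pickle.dump(S,open("scene2.pkl","wb"))
f=6; x0,y0=150,280
im=cv2.resize(np.ascontiguousarray(S["img"][y0:y0+98,x0:x0+125,::-1]),None,fx=f,fy=f,interpolation=cv2.INTER_CUBIC)
im=cv2.convertScaleAbs(im,alpha=1.4,beta=20)
t=np.linspace(0,6.28,60)
c=lambda P:((proj(S,P)-[x0,y0]+.5)*f).astype(int)
cv2.polylines(im,[c(np.c_[A[0]+.027*np.cos(t),A[1]+.027*np.sin(t),0*t+.054])],True,(0,255,0),1)
for cx,cy in[(.0345,0),(-.0345,.069),(.0345,.069),(-.0345,0)]:
    cv2.polylines(im,[c([[*cell(cx+i*.032,cy+j*.032),.048] for i,j in[(1,1),(1,-1),(-1,-1),(-1,1)]])],True,(255,0,255),1)
cv2.imwrite("pics/m3.png",im)
```

```text
(no output)
```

View pics/m3.png

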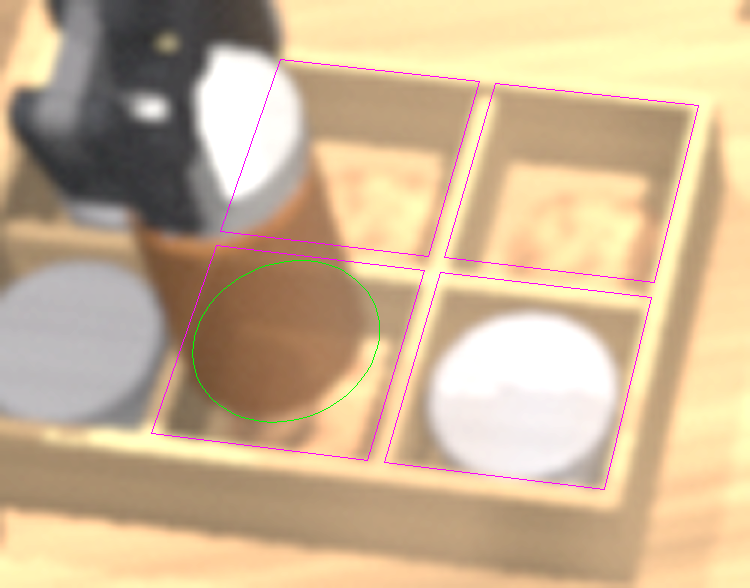

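The crate overlay is about 1 px up-left of the real walls, and the jar is about 2 px left of its ring. I'll measure the jar's edges numerically against its predicted silhouette.

Run:
```python
from h import *
S=pickle.load(open("scene2.pkl","rb")); A=cell(.0345,0)
hsv=cv2.cvtColor(S["img"],cv2.COLOR_RGB2HSV); t=np.linspace(0,6.28,200)
ring=lambda z:proj(S,np.c_[A[0]+.027*np.cos(t),A[1]+.027*np.sin(t),0*t+z])
hull=cv2.convexHull(np.r_[ring(.054),ring(.164)].astype(np.float32))[:,0]
m0=np.zeros((480,640),np.uint8); cv2.fillPoly(m0,[np.round(hull).astype(int)],1)
for row in range(316,352,3):
    print(row,"pred",np.flatnonzero(m0[row])[[0,-1]],"".join("%d/%d/%d "%tuple(hsv[row,c]) for c in []), end=" ")
    g=(hsv[row,:,0]>=4)&(hsv[row,:,0]<=15)&(hsv[row,:,1]>140)&(hsv[row,:,2]<150)
    w=np.flatnonzero(g[165:225])+165; print("obs",w[[0,-1]] if len(w) else None,len(w))
```

```text
316 pred [172 208]  obs [197 199] 3
319 pred [173 209]  obs [173 199] 12
322 pred [175 209]  obs [174 198] 25
325 pred [176 210]  obs [176 197] 22
328 pred [177 211]  obs [177 199] 23
331 pred [178 212]  obs [178 199] 22
334 pred [179 213]  obs [179 199] 21
337 pred [180 213]  obs [180 199] 20
340 pred [181 212]  obs [181 201] 21
343 pred [183 210]  obs [182 198] 17
346 pred [184 207]  obs [186 199] 14
349 pred [189 202]  obs None 0
```

```bash
cat >> h.py <<'E'
OC=OC+.0012*Mc+.0025*np.array([-Mc[1],Mc[0]])
E
python3 - <<'E'
from h import *
from bench import r
A=cell(.0345,0); r.servo_line([*A,.071+.05],max_speed=.05)
r.servo_line([*A,.071+.03],max_speed=.04); say(r,"in")
lower(r,A,.071+.012,.071+.001)
E
```

```text
in t 8.4 tcp [ 0.5766 -0.1942  0.1009] F [-0.2  1.  -1.4] gap 0.0492 gf 62.3
down z=0.0760 f0=-0.9 t 10.65 tcp [ 0.5769 -0.1943  0.0766] F [-1.5  1.3  2.8] gap 0.0487 gf 62.9
```

Run:
```python
from h import *
from bench import r
A=cell(.0345,0); r.grip(.074); r.servo_line([*A,.26],max_speed=.15); say(r,"released")
pick(r,.002,.076,.074)
B=cell(-.0345,.069); r.move_ptp([*B,.065+.09],down(th)); r.servo_line([*B,.065+.054],max_speed=.12); say(r,"over B")
S=r.capture("scene"); pickle.dump(S,open("scene3.pkl","wb"))
f=6; x0,y0=180,235
im=cv2.resize(np.ascontiguousarray(S["img"][y0:y0+98,x0:x0+125,::-1]),None,fx=f,fy=f,interpolation=cv2.INTER_CUBIC)
im=cv2.convertScaleAbs(im,alpha=1.4,beta=20)
t=np.linspace(0,6.28,60)
c=lambda P:((proj(S,P)-[x0,y0]+.5)*f).astype(int)
cv2.polylines(im,[c(np.c_[B[0]+.027*np.cos(t),B[1]+.027*np.sin(t),0*t+.054])],True,(0,255,0),1)
for cx,cy in[(.0345,0),(-.0345,.069),(.0345,.069),(-.0345,0)]:
    cv2.polylines(im,[c([[*cell(cx+i*.032,cy+j*.032),.048] for i,j in[(1,1),(1,-1),(-1,-1),(-1,1)]])],True,(255,0,255),1)
cv2.imwrite("pics/m4.png",im)
```

```text
released t 12.39 tcp [ 0.5761 -0.1939  0.2587] F [ 0.2  0.6 -0.8] gap 0.0737 gf 0.0
at t 15.06 tcp [0.5627 0.2192 0.091 ] F [-1.5 -0.   0.2] gap 0.0738 gf 0.0
gripped t 15.61 tcp [0.5629 0.2196 0.0939] F [-32.7 -14.3  39. ] gap 0.0329 gf 56.3
lifted t 17.01 tcp [0.4884 0.1779 0.2136] F [-0.3  0.7 -2.4] gap 0.023 gf 68.9
over B t 18.56 tcp [ 0.534  -0.1055  0.1192] F [-0.8 -0.9 -0.7] gap 0.0229 gf 69.0
```

View pics/m4.png

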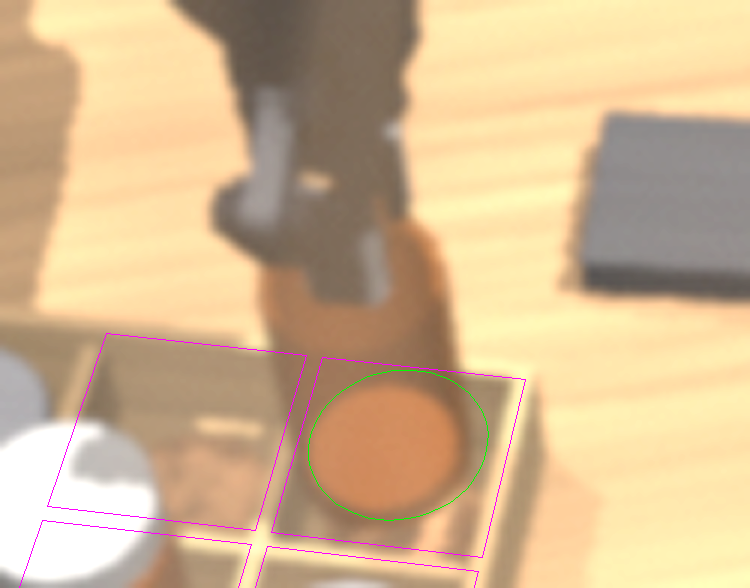

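The bottle is held by its neck (gap 23 mm), because the pads rode up the shoulder. Its inner floor is at crop (388,447), so it hangs upright, about 6 mm low and 2–3 mm to the left. It clears the cell, so I'll shift it 2 mm in +y and lower it until contact.

Run:
```python
from h import *
from bench import r
B=cell(-.0345,.071); r.servo_line([*B,.119],max_speed=.05)
r.servo_line([*B,.100],max_speed=.04); say(r,"in")
lower(r,B,.090,.066)
S=r.capture("scene"); pickle.dump(S,open("scene4.pkl","wb"))
z=r.state()["tcp_pos"][2]
f=6; x0,y0=180,230
im=cv2.resize(np.ascontiguousarray(S["img"][y0:y0+98,x0:x0+125,::-1]),None,fx=f,fy=f,interpolation=cv2.INTER_CUBIC)
im=cv2.convertScaleAbs(im,alpha=1.4,beta=20)
t=np.linspace(0,6.28,60)
c=lambda P:((proj(S,P)-[x0,y0]+.5)*f).astype(int)
for zz,rr in((.0055,.027),(.0975,.027),(.1255,.0125)):
    cv2.polylines(im,[c(np.c_[B[0]+rr*np.cos(t),B[1]+rr*np.sin(t),0*t+zz])],True,(0,255,0),1)
Q=[[*B,z-.008],[*B,z],[*B,z+.011],[*B,z+.065]]
for p in c(Q): cv2.circle(im,tuple(int(v) for v in p),4,(255,0,255),-1)
cv2.imwrite("pics/m5.png",im)
```

```text
in t 19.48 tcp [ 0.5348 -0.1044  0.0998] F [ 0.4  0.5 -0.7] gap 0.0226 gf 69.0
down z=0.0780 f0=-1.1 t 22.93 tcp [ 0.5352 -0.1048  0.0787] F [-2.3 -0.3  3.9] gap 0.0229 gf 70.4
```

View pics/m5.png

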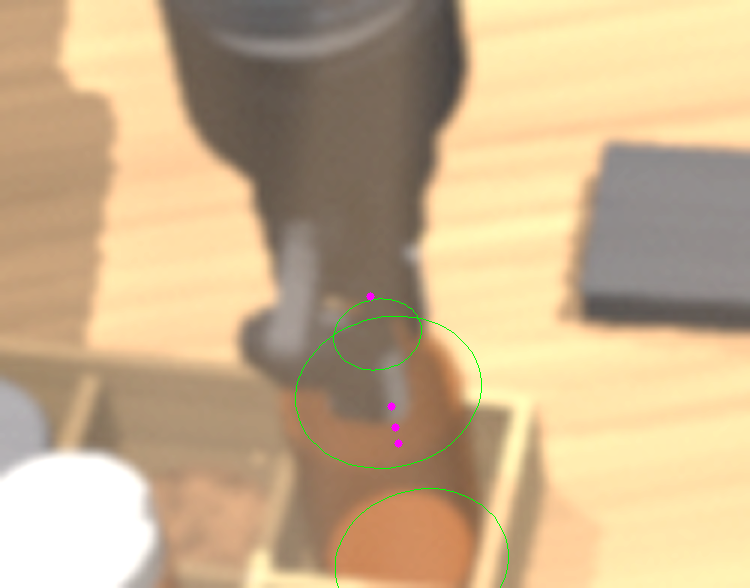

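The bottle stands on the cork at the expected contact height, with its body edges at crop 282–463 against a ring of 296–481, so it sits slightly left in the cell. The fingertips show at (360,418), about 30 mm higher than nominal, which I'll allow for with the rod. I'll lift it 3 mm, shift 2.5 mm, set it down and release.

Run:
```python
from h import *
from bench import r
B=cell(-.0345,.071);B2=cell(-.0345,.0735)
r.servo_line([*B,.081],max_speed=.03); r.servo_line([*B2,.081],max_speed=.02)
lower(r,B2,.080,.074)
r.grip(.045); r.pause(.2); r.servo_line([*B2,.20],max_speed=.12); say(r,"up")
# rod
h=.130
r.move_ptp(base(.088)+(h-.011+.09)*a,tilt(-1)); r.grip(.05)
r.servo_line(base(.088)+(h-.011+.03)*a,max_speed=.12); f0=r.state()["force"]
for d in np.arange(.025,-.001,-.005):
    r.servo_line(base(.088)+(h-.011+d)*a,max_speed=.06); F=r.state()["force"]-f0
    if np.linalg.norm(F)>5: print("contact",d,F); break
say(r,"at rod"); 
for n in("scene","top"): pickle.dump(r.capture(n),open(n+"5.pkl","wb"))
```

```text
down z=0.0780 f0=-1.7 t 24.46 tcp [ 0.536  -0.1024  0.0787] F [-1.7 -0.4  4.4] gap 0.0227 gf 70.4
up t 26.17 tcp [ 0.5351 -0.1018  0.199 ] F [0.5 0.2 0.1] gap 0.0447 gf 0.0
at rod t 29.89 tcp [0.4938 0.2794 0.1348] F [-0.1 -0.3 -0.3] gap 0.0501 gf 0.0
```

Run:
```python
from h import *
from bench import r
h=.130
r.grip(0); say(r,"gripped")
if r.state()["finger_gap"]>.005:
    r.servo_line(base(.088)+(h-.011+.19)*a,max_speed=.12); say(r,"lifted")
S=pickle.load(open("scene5.pkl","rb")); B2=cell(-.0345,.0735)
hsv=cv2.cvtColor(S["img"],cv2.COLOR_RGB2HSV)
for nm,c0,hh in(("bottle",B2,.092),("jar",cell(.0345,0),.088)):
    t=np.linspace(0,6.28,200); ring=lambda z:proj(S,np.c_[c0[0]+.027*np.cos(t),c0[1]+.027*np.sin(t),0*t+z])
    m0=np.zeros((480,640),np.uint8); cv2.fillPoly(m0,[np.round(cv2.convexHull(np.r_[ring(.06),ring(hh)].astype(np.float32))).astype(int)],1)
    y,x=np.nonzero(m0); 
    for row in range(y.min()+6,y.max()-4,6):
        g=(hsv[row,:,0]<=14)&(hsv[row,:,1]>150); w=np.flatnonzero(g[x.min()-10:x.max()+10])+x.min()-10
        print(nm,row,np.flatnonzero(m0[row])[[0,-1]],w[[0,-1]] if len(w) else None,len(w))
```

```text
gripped t 30.43 tcp [0.4941 0.2794 0.1356] F [-1.6 -1.5  3.8] gap 0.0113 gf 58.5
lifted t 32.16 tcp [0.4001 0.2268 0.2912] F [-0.2 -0.  -0.2] gap 0.0116 gf 58.5
bottle 290 [234 260] [254 255] 2
bottle 296 [231 261] [256 256] 1
bottle 302 [231 263] None 0
bottle 308 [233 263] None 0
bottle 314 [235 260] [244 256] 10
jar 319 [183 210] None 0
jar 325 [179 212] None 0
jar 331 [179 213] None 0
jar 337 [182 213] [181 183] 3
jar 343 [184 210] [183 187] 4
```

Run:
```python
from h import *
from bench import r
B2=np.array([.5358,-.1022]); L=.119
r.move_ptp([*B2,.150+L],down(th)); r.pause(.3); say(r,"over")
for n in("scene","top"): pickle.dump(r.capture(n),open(n+"6.pkl","wb"))
S=pickle.load(open("scene6.pkl","rb"));S5=pickle.load(open("scene5.pkl","rb"))
P=[[*B2,z] for z in(.15,.18,.21,.25)]; print("pred rod",proj(S,P).round(1).tolist()); print("pred mouth",proj(S,[[*B2,.1255]]).round(1))
T=pickle.load(open("top6.pkl","rb")); print("top pred tip, mouth",proj(T,[[*B2,.15],[*B2,.1255]]).round(1).tolist())
d=np.abs(S["img"].astype(int)-S5["img"].astype(int)).sum(2)
for row in range(222,300,4):
    w=np.flatnonzero(d[row,205:270]>60)+205; print(row,w.tolist() if len(w)<14 else (w[0],w[-1],len(w)))
# amber bottle by R/B ratio
im=S5["img"].astype(float); q=(im[...,0]>1.9*im[...,2])&(im[...,0]<150)
for row in range(262,312,4):
    w=np.flatnonzero(q[row,215:285])+215; print("amber",row,(w[0],w[-1],len(w)) if len(w) else None)
```

```text
over t 33.79 tcp [ 0.5358 -0.1015  0.2696] F [ 0.   0.3 -0.2] gap 0.0112 gf 58.5
pred rod [[242.2, 276.8], [240.1, 265.8], [237.8, 254.2], [234.7, 237.8]]
pred mouth [[243.8 285.4]]
top pred tip, mouth [[391.3, 186.9], [389.8, 188.7]]
222 (np.int64(225), np.int64(269), 31)
226 (np.int64(227), np.int64(269), 25)
230 [230, 231, 232, 233, 234]
234 [231, 232, 233, 234, 235]
238 [232, 233, 234, 235, 236]
242 [232, 233, 234, 235, 236, 237]
246 [233, 234, 235, 236, 237]
250 [234, 235, 236, 237, 238]
254 [235, 236, 237, 238, 239]
258 [236, 237, 238, 239, 240]
262 [236, 237, 238, 239, 240]
266 [237, 238, 239, 240, 241]
270 [238, 239, 240, 241, 242]
274 [239, 240, 241, 242, 243]
278 [240, 241, 242]
282 []
286 []
290 []
294 []
298 []
amber 262 None
amber 266 None
amber 270 None
amber 274 None
amber 278 None
amber 282 (np.int64(238), np.int64(244), 7)
amber 286 (np.int64(234), np.int64(253), 19)
amber 290 (np.int64(231), np.int64(256), 26)
amber 294 (np.int64(229), np.int64(257), 29)
amber 298 (np.int64(228), np.int64(258), 31)
amber 302 (np.int64(230), np.int64(259), 30)
amber 306 (np.int64(234), np.int64(259), 26)
amber 310 (np.int64(238), np.int64(260), 23)
```

The rod hangs vertically as predicted, with its tip at scene (241,278.5). The bottle neck is in line at about (242,285), so I'll insert it under force watch.

Run:
```python
from h import *
from bench import r
B2=np.array([.5358,-.1022]); L=.119
r.servo_line([*B2,L+.132],max_speed=.08); r.pause(.2); f0=r.state()["force"]; ok=True
z=.132
while z>.016 and ok:
    z-=.004; r.servo_line([*B2,L+z],max_speed=.06); F=r.state()["force"]-f0
    if np.linalg.norm(F)>3: ok=False; print("contact tip z",z,F)
if ok:
    while z>.004:
        z-=.001; r.servo_line([*B2,L+z],max_speed=.03); F=r.state()["force"]-f0
        if F[2]>3: break
    print("floor z",z,F)
say(r,"end")
```

```text
floor z 0.009999999999999912 [-0.60583404 -0.28061049  4.49906878]
end t 43.22 tcp [ 0.5362 -0.1024  0.1295] F [-0.8 -0.4  3.9] gap 0.0111 gf 58.9
```

Contact came with the tip at 10.5 mm, which is exactly the bottle's inner floor. I'll release, retract and check the rod, bottle and jar.

Run:
```python
from h import *
from bench import r
B2=np.array([.5358,-.1022])
r.grip(.04); r.pause(.1); r.servo_line([*B2,.25],max_speed=.12); r.move_joints([-1.5,.181,1.607,0,1.354,-.206]); r.pause(.3); say(r,"clear")
S=r.capture("scene");T=r.capture("top"); pickle.dump((S,T),open("end.pkl","wb"))
S0=pickle.load(open("scene.pkl","rb"));T0=pickle.load(open("top.pkl","rb"))
# rod: pale grip above mouth; amber bodies, tins, block unchanged?
for n,c,c0 in(("scene",S,S0),("top",T,T0)):
    im=c["img"].astype(float); q=((im[...,0]>1.9*im[...,2])&(im[...,0]<150)).astype(np.uint8)
    k,l,st,ce=cv2.connectedComponentsWithStats(q)
    print(n,"amber",[(st[i].tolist(),ce[i].round(1).tolist()) for i in range(1,k) if st[i,4]>150])
    print(" pred jar lid,bottle shoulder,mouth,rod top",proj(c,[[*cell(.0345,0),.1155],[*B2,.0975],[*B2,.1255],[*B2,.1805]]).round(1).tolist())
    d=np.abs(c["img"].astype(int)-c0["img"].astype(int)).sum(2)
    for nm,(x,y) in dict(block={"scene":(295,269),"top":(335,250)}[n],tinA={"scene":(238,347),"top":(400,164)}[n],tinB={"scene":(162,338),"top":(467,186)}[n],tinC={"scene":(174,306),"top":(456,219)}[n]).items():
        print("  diff",nm,round(d[y-12:y+12,x-12:x+12].mean(),1))
    if n=="scene":
        for row in range(250,292,4): print(row,np.flatnonzero(d[row,215:265]>60)+215)
    hsv=cv2.cvtColor(c["img"],cv2.COLOR_RGB2HSV); m=((hsv[...,1]<40)&(hsv[...,2]>90)).astype(np.uint8)
    k,l,st,ce=cv2.connectedComponentsWithStats(m); x0,x1,y0,y1=dict(scene=(130,280,270,380),top=(355,500,130,255))[n]
    print(" grey",[(st[i,4],ce[i].round(1).tolist()) for i in range(1,k) if st[i,4]>150 and x0<ce[i][0]<x1 and y0<ce[i][1]<y1])
```

```text
clear t 47.27 tcp [ 0.1578 -0.5528  0.2004] F [ 0.3 -0.4 -0. ] gap 0.0402 gf 0.0
scene amber [([407, 0, 31, 25, 685], [421.6, 11.1]), ([451, 0, 36, 58, 1286], [467.7, 33.0]), ([493, 0, 11, 52, 363], [498.5, 26.8]), ([505, 0, 15, 52, 560], [512.0, 23.6]), ([527, 0, 105, 135, 6250], [579.4, 60.1]), ([520, 31, 27, 39, 249], [533.2, 52.4]), ([476, 201, 59, 35, 858], [502.9, 216.7]), ([624, 218, 16, 49, 237], [631.9, 240.8]), ([460, 244, 48, 53, 443], [486.0, 268.6]), ([228, 282, 33, 47, 1093], [245.6, 305.5]), ([355, 320, 49, 61, 891], [378.6, 349.4]), ([179, 331, 29, 24, 414], [194.4, 344.3]), ([349, 384, 55, 73, 2135], [375.3, 423.5]), ([375, 450, 149, 30, 2450], [465.6, 469.3]), ([144, 455, 28, 25, 633], [158.1, 467.7])]
 pred jar lid,bottle shoulder,mouth,rod top [[192.0, 317.6], [245.6, 294.9], [243.8, 285.4], [240.0, 265.6]]
  diff block 1.9
  diff tinA 4.9
  diff tinB 42.5
  diff tinC 22.4
250 []
254 []
258 []
262 []
266 []
270 [236 237 238 239 240 241 242 243]
274 [236 237 238 239 240 241 242 243 244]
278 [237 238 239 240 241 242 243 244 245]
282 [237 238 239 240 241 242 243 244 
[... 540 characters left out ...]
]), ([274, 50, 46, 53, 1409], [296.8, 77.4]), ([260, 108, 36, 59, 452], [278.1, 137.2]), ([0, 147, 28, 14, 230], [13.5, 154.5]), ([417, 160, 30, 30, 311], [426.7, 179.1]), ([137, 176, 41, 55, 581], [157.3, 206.2]), ([373, 177, 34, 34, 810], [388.7, 194.2]), ([406, 197, 20, 22, 235], [414.1, 207.5]), ([67, 251, 71, 35, 1228], [103.1, 268.4]), ([623, 344, 17, 28, 461], [631.2, 357.1])]
 pred jar lid,bottle shoulder,mouth,rod top [[439.0, 167.0], [388.2, 190.7], [389.8, 188.7], [393.3, 184.4]]
  diff block 1.4
  diff tinA 3.5
  diff tinB 36.2
  diff tinC 2.0
 grey [(np.int32(614), [399.1, 162.8]), (np.int32(634), [440.7, 167.3]), (np.int32(597), [466.5, 185.1]), (np.int32(620), [455.3, 218.3])]
```

```bash
python3 -c "
from bench import r
print(r.finish_job())"
```

```text
the job is handed in; nothing more can be done
None
```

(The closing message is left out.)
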